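# Scan the amber candle at the shop counter

## Task

Pick up the white handheld scanner from its dock and aim its window straight down at the square code on the black lid of the amber candle jar, holding it steady 5 to 10 cm above the code for two seconds without moving the jar. Then put the scanner back on its dock the way it was, handle lying along the rubber saddle and head hanging over the front, and let go.

Things in the scene. Friction and masses are not known exactly. Their poses are not given: they have to be found in the camera images.
- scanner: White gun-type barcode scanner, orange trim, 190 g, level on its dock. Handle 140 x 32 wide x 38 tall mm (rear end black), x -90 to +50 mm; head 50 x 62 x 90 mm tall at x 50 to 100, reaching 40 mm below and 50 mm above the handle's underside. Origin: handle's underside, near the centre of mass. x points to the head, z up. Grip the handle across y near the origin, from above.
- scanner_window (a point): Scanning window, centre of the head's underside: 75 mm ahead (+x) of the scanner's origin and 40 mm below it. Axes as the scanner's; it looks along its -z, straight down while the scanner is level. Docked, it is 40 mm above the counter.
- dock: Fixed scanner dock: black foot plate 130 x 110 x 12 mm, grey post 90 x 36, on it a flat black rubber saddle 100 x 44 mm, top 80 mm above the counter, from x -70 to +30 mm. Origin: on the counter; x points to the front, where the scanner's head hangs; z up. The docked scanner's origin is 80 mm straight above the dock's origin, with the same axes.
- amber_code (a point): Centre of the 40 mm square code on the amber candle: orange-brown jar 80 mm across, black lid 73 mm across, 95 mm tall in all, 420 g, loose on the counter. z up. A green jar with brass lid and a white jar with wooden lid, same size, with codes of their own, stand beside it in any order, axes at least 120 mm apart. All else within reach is under 150 mm tall.

How it is judged:
By the outcome, as a careful person would: the job done as asked, in the order asked, and still so for the second after the job is handed in, with the robot touching nothing.
It also fails if it takes over 64 s, if anything falls off the work surface, if the arm or the gripper's body presses on something with over 40 N, if the wrist force passes 120 N, or if a joint passes its speed limit or range.

## Robot

A 6-joint arm with a two-finger parallel gripper is mounted at the origin on the work surface. World frame = base frame: x ahead of the robot, y to its left, z up, the work surface at z = 0. Lengths are in m, angles in degrees, forces in N, time in s.
With the tool pointing down it reaches from about 0.4 to 0.825 m from the base axis. Payload 7 kg.
Tool frame: the origin (TCP) lies midway between the tips of the shut fingers; the grasp point (between the pads) lies ctrl.tcp_to_grasp behind it (ctrl.tcp_to_grasp is the distance from the TCP to the grasp point, in m); z points along the fingers, y is the line along which they close (so a half turn about z gives the same grasp; the last joint's range is limited). The gripper opens to 88 mm and grips with 3 to 60 N. Pads are 19 mm wide; open, the fingers measure 130 mm over their backs; the gripper's body (78 mm by 193 mm) begins 47 mm behind the grasp point.
Start: joints at [-51.446, 20.546, 0.682, 0, -70.136, -16.507], TCP at [0.253, -0.626, 0.227] pointing down, gripper open.
Joint ranges: [-176.03, 176.03], [-82.01, 121.73], [-58.28, 71.71], [-173.87, 95.51], [-174.79, -0.11], [-173.66, 173.66]. Speed limits (degrees/s): [136.94, 136.94, 172.46, 180, 180, 180].

## Interface

Orientations are given as [roll, pitch, yaw] about the fixed x, y, z axes, in that order (R = Rz(yaw) Ry(pitch) Rx(roll)).
In Python, from plant import ctrl, imaging, close_job gives the robot as it stands.
- The arm moves only by the shell command python3 -m crank 'ROWS'. ROWS is JSON, a list of rows, each a list of 3 entries, a list of its own where there are three numbers: the shift along the world's x, y, z in m, then the turn, a rotation vector about the world's x, y, z in degrees, then the opening, from -1 (shut) to 1 (fully open), so that 0 is half open. A call has 1 to 12 rows; each row shifts and turns the commanded pose from where the row before left it; what a row does not reach is not made up. A row lasts 1/10 s, in which the tool goes at most 50 mm and 8.59 degrees, less where a joint would pass 70% of its speed; a pose out of reach is approached as far as the arm can. A call is refused whole if a number of a shift passes 0.05 or a number of a turn 8.59, either way. A call with a gripper value outside its range is refused whole. The fingers move at their own pace and stop on an object; the grip force is fixed at half the most. Time passes only in rows, so rows that do not move let the fingers close. It gives the time, the measured TCP pose, the force, the opening and the grip force at its end, in the units of the state.
- ctrl.get_obs(): the state, without advancing time (a new reading comes with each control period).
- imaging.snapshot(name): name is "scene" or "top" or "wrist"; returns (picture, depth): 384x512x3 uint8, blue, green, red; 384x512 float32, m along the optical axis (not along the pixel's ray), 0 where there is no reading.
- imaging.camera_model(name): a dict with "mtx" (3x3 intrinsics, pixels), "D" ([k1, k2, p1, p2, k3] as OpenCV has them; the pictures are not rectified), "R" (3x3) and "t" (3): a world point X has camera coordinates R X + t. Camera axes: x right, y down, z forward; pixel columns grow to the right and rows downward; lengths in m; the calibration is good to about 2 mm. A picture is of the moment at which its call begins: read the wrist's pose just before it. camera_model takes no time and is no camera call; for the wrist camera it gives the pose at the moment of the call.
- close_job(): hands the job in; it is judged then, once.
The state is a dict: "clock": time; "joint_pos": joint angles; "qvel": joint speeds; "tau": joint torques, N m; "tool_pos": TCP position; "orientation": TCP orientation; "force": force on the tool from outside, world axes, zero at the start; "moment": the same for the moment, N m; "opening": finger opening in m; "gripper_force": force on a finger pad.
Only numpy, scipy, OpenCV 4.12 (cv2) and the standard library are available. Lean on these libraries where they do the work, as an engineer would, in place of code of your own. Each camera call takes 0.05 s, during which the arm holds its last target. There are 200 camera calls.

## Working session

There is one attempt and no reset: what is moved stays moved. The work goes in short steps, Python scripts to look and compute and a shell command to move; the robot and the scene stay as the last step left them, time stands still between calls to the robot, and variables do not carry over. Pictures are saved under pics/ and viewed, at most 10 in all, crops included, and the job is handed in when it is done.

```bash
ls; mkdir -p pics; cat > h.py <<'E'
import numpy as np, cv2
from plant import ctrl, imaging
def snap(n,f):
    cm=imaging.camera_model(n); p,d=imaging.snapshot(n); cv2.imwrite('pics/'+f+'.png',p)
    np.savez('pics/'+f+'.npz',p=p,d=d,**{k:np.array(cm[k]) for k in('mtx','D','R','t')})
    return p,d,cm
def load(f): 
    z=np.load('pics/'+f+'.npz'); return z['p'],z['d'],z
def ray(cm,uv):
    n=cv2.undistortPoints(np.float64(uv).reshape(-1,1,2),np.array(cm['mtx']),np.array(cm['D'])).reshape(-1,2)
    R=np.array(cm['R']); d=np.c_[n,np.ones(len(n))]@R; return -R.T@np.array(cm['t']).ravel(), d
def plane(cm,uv,z):
    o,d=ray(cm,uv); return o+d*((z-o[2])/d[:,2])[:,None]
def cloud(d,cm):
    v,u=np.mgrid[:384,:512]; uv=np.c_[u.ravel(),v.ravel()]
    o,r=ray(cm,uv); X=o+r*d.reshape(-1,1); X[d.ravel()==0]=np.nan; return X.reshape(384,512,3)
E
python3 - <<'E'
from h import *
print(ctrl.get_obs(), ctrl.tcp_to_grasp)
a=snap('scene','s0')[0];b=snap('top','t0')[0];
cv2.imwrite('pics/both.png',cv2.resize(np.vstack([a,b]),None,fx=.78,fy=.78))
for n in('scene','top'):
    c=imaging.camera_model(n);print(n,-np.array(c['R']).T@np.array(c['t']),np.array(c['R'])[2])
E
```

```text
pics
{'clock': 0.0, 'joint_pos': array([-5.14453631e+01,  2.05907704e+01,  6.32080172e-01, -2.04198509e-02,
       -7.01352871e+01, -1.65059160e+01]), 'qvel': array([-0.02937001, -0.00854543, -0.07159239, -0.0879687 ,  0.03726582,
       -0.04379439]), 'tau': array([ 1.65613937e-04, -5.82705331e+01,  2.93054688e+01,  6.99694991e+00,
        6.84364364e-03, -2.40360650e-04]), 'tool_pos': array([ 0.25316492, -0.62518279,  0.22561638]), 'orientation': array([ 1.79904441e+02, -8.29816915e-03, -1.57958227e+02]), 'force': array([ 0.68120887,  0.67554603, -0.04219538]), 'moment': array([-0.00745825, -0.03590507, -0.02670967]), 'gripper_force': 0.0, 'opening': 0.08743505584749313} 0.0188
scene [ 1.04130247 -0.15832108  0.63228586] [-0.65622405  0.21554743 -0.72312468]
top [0.3948408  0.02128775 1.12098053] [ 0.1481801   0.01601331 -0.98883074]
```

View pics/both.png

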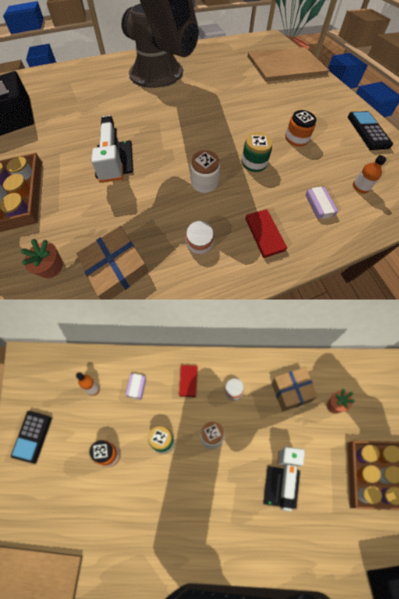

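The pictures show the scanner docked at top px ≈ (372,228), its head pointing up the image (+x). The amber jar is leftmost at top px ≈ (132,195), then the green and white jars.

```bash
python3 - <<'E'
from h import *
for f in('t0','s0'):
    p,d,cm=load(f);X=cloud(d,cm);z=X[...,2]
    hsv=cv2.cvtColor(p,cv2.COLOR_BGR2HSV)
    print(f,'counter z',np.nanmedian(z))
    m=((z>.06)&(z<.2)&(X[...,0]>.3)&(X[...,0]<.9)&(abs(X[...,1])<.45)).astype(np.uint8)
    n,l,s,c=cv2.connectedComponentsWithStats(m)
    for i in range(1,n):
        if s[i,4]>80:
            P=X[l==i]; print(s[i],c[i].round(),P.mean(0).round(3),P.min(0).round(3),P.max(0).round(3),np.median(p[l==i],axis=0))
p,d,cm=load('t0');X=cloud(d,cm);z=X[...,2]
for lo,hi in((.108,.124),(.126,.136)):
    m=((z>lo)&(z<hi)&(X[...,1]<-.1)&(X[...,1]>-.35)&(X[...,0]>.3)&(X[...,0]<.75)).astype(np.uint8)
    n,l,s,c=cv2.connectedComponentsWithStats(m)
    for i in range(1,n):
        if s[i,4]>60:
            P=X[l==i]; r=cv2.minAreaRect(P[:,:2].astype(np.float32)*1000); print(lo,s[i],np.median(P[:,2]),r)
a=load('t0')[0];b=load('s0')[0]
cv2.imwrite('pics/c1.png',np.hstack([cv2.resize(a[160:300,310:450],(400,400)),cv2.resize(b[140:260,90:210],(400,400))]))
E
```

```text
t0 counter z -0.0003703739145370921
[357  86  50  46 763] [382. 109.] [ 0.79  -0.273  0.062] [ 0.732 -0.333  0.06 ] [ 0.853 -0.209  0.066] [ 80.  95. 122.]
[ 97  93  25  24 370] [109. 104.] [0.774 0.423 0.095] [0.756 0.405 0.06 ] [0.801 0.449 0.133] [ 28.  81. 148.]
[424 114  31  30 450] [439. 128.] [ 0.739 -0.412  0.076] [ 0.703 -0.447  0.06 ] [ 0.774 -0.379  0.094] [42. 70. 68.]
[257 156  32  33 785] [272. 172.] [0.611 0.007 0.091] [ 0.576 -0.033  0.06 ] [0.653 0.045 0.1  ] [ 77.  96. 117.]
[190 163  32  32 807] [206. 178.] [0.592 0.172 0.091] [0.557 0.135 0.06 ] [0.631 0.211 0.101] [ 85. 169. 202.]
[114 180  35  32 848] [131. 195.] [0.544 0.353 0.09 ] [0.507 0.32  0.06 ] [0.586 0.394 0.1  ] [ 51.   77.5 109. ]
[ 356  189   34   83 1784] [370. 225.] [ 0.483 -0.227  0.114] [ 0.377 -0.269  0.06 ] [ 0.569 -0.201  0.135] [174.  193.  198.5]
s0 counter z -0.0007196574197477767
[371 141  35  31 837] [388. 156.] [0.555 0.351 0.086] [0.509 0.319 0.06 ] [0.586 0.396 0.097] [ 26.  54. 103.]
[ 117  148   38   81 2076] [137. 193.] [ 0.515 -0.231  0.11 ] [ 0.378 -0.271  0.06 ] [ 0.569 -0.2    0
[... 205 characters left out ...]
577 -0.03   0.06 ] [0.654 0.049 0.098] [ 68.  80. 103.]
[463 199  33  34 641] [479. 217.] [0.783 0.421 0.093] [0.754 0.406 0.06 ] [0.802 0.442 0.132] [ 23.  61. 123.]
[ 27 306  38  35 742] [ 46. 324.] [ 0.737 -0.412  0.08 ] [ 0.704 -0.442  0.06 ] [ 0.768 -0.381  0.091] [38. 66. 40.]
[108 309  63  52 589] [140. 332.] [ 0.785 -0.265  0.061] [ 0.739 -0.318  0.06 ] [ 0.837 -0.211  0.063] [70. 51. 41.]
0.108 [361 189  26  83 888] 0.11729850882660597 ((472.8360900878906, -234.85177612304688), (58.05362319946289, 191.53842163085938), 89.23052215576172)
0.126 [363 189  27  23 497] 0.12974455636751703 ((542.3819580078125, -238.6992645263672), (59.47791290283203, 48.011112213134766), 84.4085693359375)
```

View pics/c1.png

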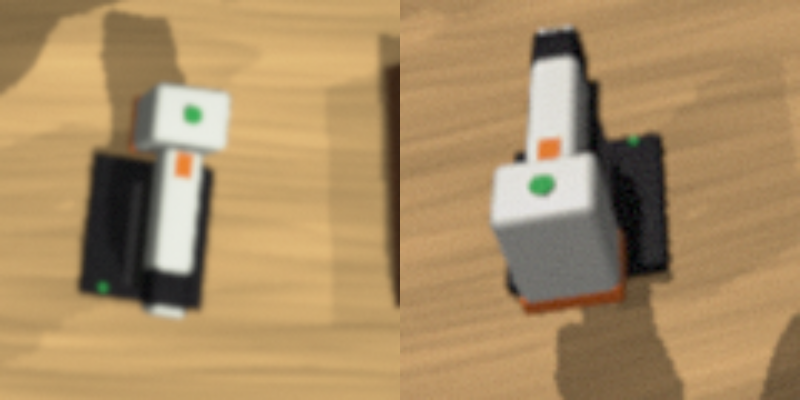

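The crops show the scanner yawed a few degrees clockwise. The handle top runs from crop px (185,150) to (168,315), with no obstacles beside the handle. Next: yaw and code centre.

```bash
python3 - <<'E'
from h import *
for f in('t0','s0'):
    p,d,cm=load(f);X=cloud(d,cm);z=X[...,2]
    x,y=X[...,0],X[...,1]
    m=(z>.112)&(z<.122)&(y<-.2)&(y>-.27)&(x>.37)&(x<.51)
    P=X[m]; print(f,'handle',len(P),P.mean(0).round(4),P.min(0).round(3),P.max(0).round(3))
    # edge midpoints per x-slice
    xs=[];ys=[]
    for a in np.arange(.395,.50,.01):
        q=P[(P[:,0]>a)&(P[:,0]<a+.01)]
        if len(q)>5: xs.append(a+.005);ys.append((q[:,1].min()+q[:,1].max())/2)
    k=np.polyfit(xs,ys,1);print('yaw',np.degrees(np.arctan(k[0])),'y at .47',np.polyval(k,.47))
    H=X[(z>.126)&(z<.14)&(y<-.18)&(y>-.3)&(x>.48)&(x<.6)];print('head',np.median(H[:,2]),cv2.minAreaRect(H[:,:2].astype(np.float32)*1000))
    L=X[(z>.088)&(z<.104)&(np.hypot(x-.545,y-.355)<.06)];c,r=cv2.minEnclosingCircle(L[:,:2].astype(np.float32)*1000);print('lid',c,r,np.median(L[:,2]))
    hsv=cv2.cvtColor(p,cv2.COLOR_BGR2HSV)
    w=((hsv[...,2]>140)&(hsv[...,1]<70)&(np.hypot(x-.545,y-.355)<.045)).astype(np.uint8)
    pts=np.argwhere(w)[:,::-1].astype(np.float32); r=cv2.minAreaRect(pts);print('code',r,plane(cm,[r[0]],.095))
p,d,cm=load('t0')
cv2.imwrite('pics/c2.png',cv2.resize(p[170:220,100:160],(480,400),interpolation=cv2.INTER_CUBIC))
E
```

```text
t0 handle 730 [ 0.4437 -0.2268  0.1173] [ 0.377 -0.25   0.112] [ 0.509 -0.205  0.122]
yaw -6.772447776454353 y at .47 -0.23033606581485944
head 0.12974455636751703 ((542.3819580078125, -238.6992645263672), (59.47791290283203, 48.011112213134766), 84.4085693359375)
lid (547.2254028320312, 358.4085693359375) 36.34722137451172 0.09386446420985439
code ((135.06964111328125, 197.45632934570312), (35.245765686035156, 20.837406158447266), 24.22774314880371) [[0.53884782 0.34179405 0.095     ]]
s0 handle 574 [ 0.447  -0.2251  0.1167] [ 0.378 -0.246  0.112] [ 0.507 -0.204  0.121]
yaw -5.723475005231615 y at .47 -0.22813614840314905
head 0.1292356450268798 ((540.7059936523438, -238.52224731445312), (59.64808654785156, 50.10729217529297), 81.99060821533203)
lid (545.0252685546875, 359.163330078125) 37.50983428955078 0.09351093884551642
code ((381.2536926269531, 153.614990234375), (14.015632629394531, 37.9992790222168), 64.98310089111328) [[0.55229682 0.32995958 0.095     ]]
```

View pics/c2.png

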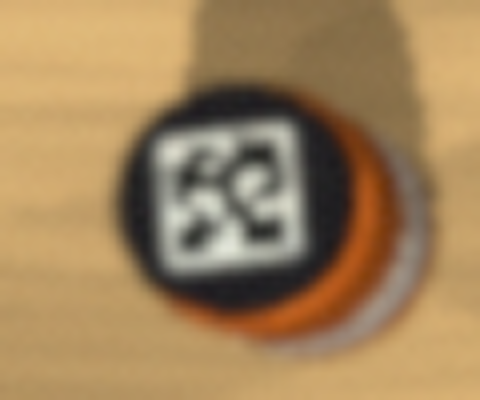

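```bash
python3 -m crank '[[[0.0214,0.0396,0],[0,0,-2.83],1],[[0.0214,0.0396,0],[0,0,-2.83],1],[[0.0214,0.0396,0],[0,0,-2.83],1],[[0.0214,0.0396,0],[0,0,-2.83],1],[[0.0214,0.0396,0],[0,0,-2.83],1],[[0.0214,0.0396,0],[0,0,-2.83],1],[[0.0214,0.0396,0],[0,0,-2.83],1],[[0.0214,0.0396,0],[0,0,-2.83],1],[[0.0214,0.0396,0],[0,0,-2.83],1],[[0.0214,0.0396,0],[0,0,-2.83],1],[[0,0,0],[0,0,0],1],[[0,0,0],[0,0,0],1]]'
python3 - <<'E'
from h import *
o=ctrl.get_obs();print(o['tool_pos'],o['orientation'],o['joint_pos'])
p,d,cm=snap('wrist','w1');c=imaging.camera_model('wrist');print(-c['R'].T@c['t'],c['R'][2])
X=cloud(d,cm);z=X[...,2];x,y=X[...,0],X[...,1]
m=(z>.113)&(z<.122)&(y<-.2)&(y>-.27)&(x>.37)&(x<.51);P=X[m];print(len(P))
if len(P): print(P.mean(0),P.min(0),P.max(0),cv2.minAreaRect(P[:,:2].astype(np.float32)*1000))
H=X[(z>.126)&(z<.14)&(y<-.18)&(y>-.3)&(x>.48)&(x<.6)]
if len(H):print('head',np.median(H[:,2]),cv2.minAreaRect(H[:,:2].astype(np.float32)*1000))
E
```

```text
clock: 1.3
tool_pos: [0.4676, -0.2285, 0.2263]
orientation: [180.0, -0.0, 173.9]
force: [-0.0, -0.8, 0.5]
opening: 0.0874
gripper_force: 0.0
[ 0.46763431 -0.22851615  0.22632718] [ 1.79995449e+02 -3.48401753e-02  1.73914213e+02] [-4.42402620e+00  5.96122968e+00 -1.86078240e+01 -6.11064837e-03
 -6.54656400e+01 -9.16592230e+01]
[ 0.40199203 -0.22193201  0.3840638 ] [ 0.243531   -0.0258616  -0.96954826]
5917
[ 0.43982604 -0.22661353  0.11730166] [ 0.37648727 -0.24983623  0.11300634] [ 0.50998536 -0.20441278  0.12033356] ((444.415283203125, -227.31202697753906), (32.24684143066406, 134.69239807128906), 83.01595306396484)
head 0.12946158107344535 ((551.4616088867188, -239.39585876464844), (59.35557174682617, 27.575145721435547), 81.45143127441406)
```

View pics/w1.png

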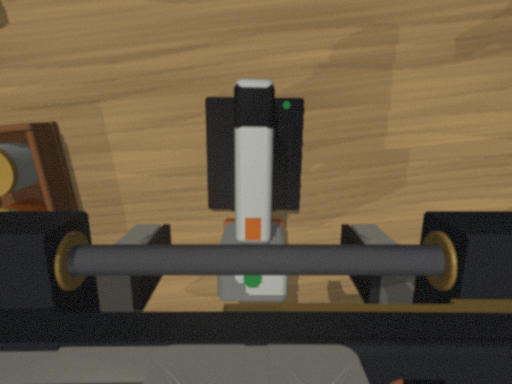

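The wrist view shows the handle vertical at columns 235–273, rows 80–240, with the foot plate at columns 206–302. The fingers clear both sides. I'll refine the yaw before going down.

```bash
python3 - <<'E'
from h import *
p,d,cm=load('w1');X=cloud(d,cm);z=X[...,2]
def fit(name,rows,mask):
    C=[];W=[]
    for r in rows:
        c=np.flatnonzero(mask[r])
        if len(c)>8: C.append((X[r,c[0]]+X[r,c[-1]])/2);W.append(np.linalg.norm(X[r,c[-1]]-X[r,c[0]]))
    C=np.array(C);k=np.polyfit(C[:,0],C[:,1],1);print(name,len(C),'yaw',np.degrees(np.arctan(k[0])),'y@.467',np.polyval(k,.467),'w',np.median(W),C[:,0].min(),C[:,0].max())
col=np.arange(512)[None]
fit('handle',range(90,235),(z>.112)&(z<.123)&(col>200)&(col<310))
fit('foot',range(104,205),(z>.006)&(z<.2)&(col>170)&(col<340))
s=z[(z>.07)&(z<.09)];print('saddle',len(s),np.median(s) if len(s) else 0); f=z[(z>.007)&(z<.018)];print(len(f),np.median(f))
E
```

```text
handle 145 yaw -6.723603787734888 y@.467 -0.22982086679576388 w 0.03090306971796999 0.3863420303814274 0.5074871516624722
foot 101 yaw -6.7432940619649635 y@.467 -0.22965475881189706 w 0.108237952625674 0.3949741175422854 0.5097102925077642
saddle 1045 0.07965654718671678
6759 0.011502372683084738
```

```bash
python3 -m crank '[[[-0.0006,-0.0012,-0.01],[0,0,-0.6],1],[[0,0,-0.03],[0,0,0],1],[[0,0,-0.03],[0,0,0],1],[[0,0,-0.03],[0,0,0],1],[[0,0,-0.02],[0,0,0],1],[[0,0,-0.014],[0,0,0],1],[[0,0,-0.005],[0,0,0],1],[[0,0,0],[0,0,0],1],[[0,0,0],[0,0,0],1]]'
```

```text
clock: 2.25
tool_pos: [0.4668, -0.2314, 0.088]
orientation: [-180.0, 0.0, 173.1]
force: [0.9, -0.2, -0.3]
opening: 0.0875
gripper_force: 0.0
```

```bash
python3 -m crank '[[[0.0002,0.0016,-0.0005],[0,0,0.2],1],[[0,0,0],[0,0,0],1],[[0,0,0],[0,0,0],-1],[[0,0,0],[0,0,0],-1],[[0,0,0],[0,0,0],-1],[[0,0,0],[0,0,0],-1],[[0,0,0],[0,0,0],-1],[[0,0,0],[0,0,0],-1],[[0,0,0],[0,0,0],-1],[[0,0,0],[0,0,0],-1]]'
```

```text
clock: 3.25
tool_pos: [0.4669, -0.2292, 0.087]
orientation: [-180.0, -0.0, 173.4]
force: [-0.3, -0.3, 0.8]
opening: 0.0317
gripper_force: 30.0
```

```bash
python3 -m crank '[[[0,0,0.008],[0,0,0],-1],[[0,0,0.015],[0,0,0],-1],[[0,0,0.02],[0,0,0],-1],[[0,0,0.025],[0,0,0],-1],[[0,0,0.025],[0,0,0],-1],[[0,0,0.025],[0,0,0],-1],[[0,0,0.02],[0,0,0],-1],[[0,0,0.01],[0,0,0],-1],[[0,0,0],[0,0,0],-1]]'
python3 - <<'E'
from h import *
a=snap('scene','s2')[0]; p,d,cm=load('s2');X=cloud(d,cm)
o=ctrl.get_obs();print(o['force'],o['moment'])
b=snap('wrist','w2')[0]
cv2.imwrite('pics/c3.png',np.hstack([cv2.resize(a[60:260,60:260],(390,390)),cv2.resize(b,(390,390))]))
p,d,cm=load('w2');X=cloud(d,cm);z=X[...,2];x,y=X[...,0],X[...,1]
P=X[(z>.22)&(z<.27)&(x<.46)&(x>.37)&(abs(y+.22)<.04)]
A=np.c_[P[:,:2],np.ones(len(P))];k=np.linalg.lstsq(A,P[:,2],rcond=None)[0];print(len(P),P.min(0),P.max(0),'pitch slope deg',np.degrees(np.arctan(k[:2])),'handle top z',np.median(P[:,2]),o['tool_pos'],o['orientation'])
E
```

```text
clock: 4.15
tool_pos: [0.4675, -0.2293, 0.2365]
orientation: [-180.0, 0.1, 173.3]
force: [-0.2, 0.1, -1.9]
opening: 0.032
gripper_force: 30.0
[-0.46279122  0.11134174 -1.80823841] [ 0.0132509   0.00386606 -0.01074119]
16990 [ 0.37625429 -0.25863592  0.23424475] [ 0.45997982 -0.19582125  0.26837434] pitch slope deg [-3.67466588  0.71139279] handle top z 0.2653550166967976 [ 0.46687475 -0.22907141  0.23508077] [1.79977157e+02 3.37255338e-02 1.73339542e+02]
```

View pics/c3.png

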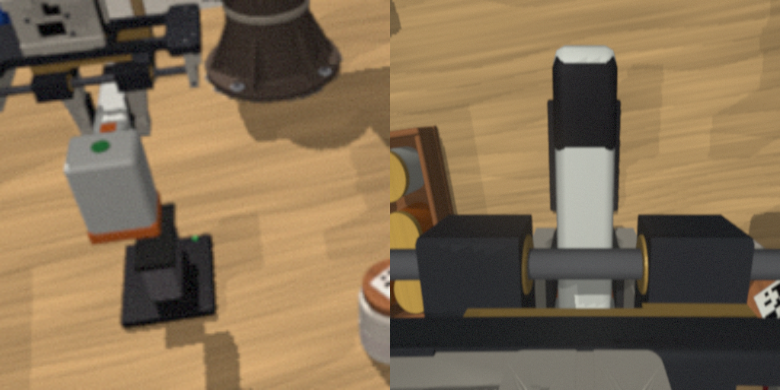

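The scanner is lifted clear of the dock, held across the handle (wrist crop columns 555–615). The saddle is empty below it. I'll check the handle's pitch.

```bash
python3 - <<'E'
from h import *
def pitch(f):
    p,d,cm=load(f);X=cloud(d,cm);z=X[...,2]
    P=X[90:250,247:263].reshape(-1,3); P=P[(P[:,2]>.15)]
    for a in np.arange(.37,.52,.01):
        q=P[(P[:,0]>a)&(P[:,0]<a+.01)]
        if len(q)>5: print(f,round(a+.005,3),len(q),np.median(q[:,2]).round(4))
p,d,cm=load('w1');X=cloud(d,cm);P=X[90:235,247:263].reshape(-1,3);
for f,lo,r in(('w1',.11,(90,235)),('w2',.2,(60,215))):
    p,d,cm=load(f);X=cloud(d,cm);P=X[r[0]:r[1],247:263].reshape(-1,3);P=P[(P[:,2]>lo)&(P[:,0]<.445)&(P[:,0]>.385)]
    k=np.polyfit(P[:,0],P[:,2],1);print(f,len(P),np.degrees(np.arctan(k[0])),np.polyval(k,.467), P[:,0].min(),P[:,0].max())
pitch('w2')
E
```

```text
w1 1195 -0.7583964662228025 0.11720019129991013 0.38613552608464974 0.4448798816157122
w2 2407 -0.70108050954975 0.26517838483672695 0.3850429467794187 0.4428131739328281
w2 0.395 269 0.2661
w2 0.405 436 0.2661
w2 0.415 413 0.2658
w2 0.425 398 0.2656
w2 0.435 465 0.2658
w2 0.445 369 0.2656
w2 0.455 200 0.2655
```

```bash
python3 -m crank '[[[0,0.02,0],[0,0,0],-1],[[0,0.04,0],[0,0,0],-1],[[0,0.045,0],[0,0,0],-1],[[0,0.045,0],[0,0,0],-1],[[0,0.045,0],[0,0,0],-1],[[0,0.045,0],[0,0,0],-1],[[0,0.045,0],[0,0,0],-1],[[0,0.045,0],[0,0,0],-1],[[0,0.045,0],[0,0,0],-1],[[0,0.045,0],[0,0,0],-1],[[0,0.045,0],[0,0,0],-1],[[0,0.045,0],[0,0,0],-1]]'
python3 -m crank '[[[0.0045,0.04,0],[0,0,0],-1],[[0,0.03,0],[0,0,0],-1],[[0,0.017,0],[0,0,0],-1],[[0,0,0],[0,0,0],-1],[[0,0,0],[0,0,0],-1]]'
python3 - <<'E'
from h import *
o=ctrl.get_obs();print(o['joint_pos'],o['force'])
snap('top','t3');snap('scene','s3')
p,d,cm=load('t3');X=cloud(d,cm);z=X[...,2];x,y=X[...,0],X[...,1]
H=X[(z>.26)&(z<.30)&(x>.5)&(x<.62)&(abs(y-.358)<.06)];print(len(H),H.mean(0) if len(H) else 0,cv2.minAreaRect(H[:,:2].astype(np.float32)*1000) if len(H) else 0)
print('code t0 px', plane(load('t0')[2],[[128.75,195]],.0945))
b=load('s3')[0]
cv2.imwrite('pics/c4.png',np.hstack([cv2.resize(p[120:260,60:200],(390,390)),cv2.resize(b[40:220,280:460],(390,390))]))
E
```

```text
clock: 5.45
tool_pos: [0.466, 0.2822, 0.2336]
orientation: [-179.9, -0.1, 173.4]
force: [0.1, -0.5, -1.4]
opening: 0.032
gripper_force: 30.0
clock: 5.95
tool_pos: [0.471, 0.3671, 0.2338]
orientation: [-179.9, -0.1, 173.4]
force: [-0.6, -1.2, -1.1]
opening: 0.0318
gripper_force: 30.0
[ 5.66627910e+01  1.30968032e+01 -8.79464103e+00 -1.39359745e-02
 -6.82480247e+01 -1.53295059e+02] [-0.62167795 -1.24069437 -1.06572948]
792 [0.54473644 0.35351491 0.27466368] ((543.8137817382812, 356.2189025878906), (62.5836067199707, 55.5628776550293), 82.29924011230469)
code t0 px [[0.54461582 0.35779236 0.0945    ]]
```

View pics/c4.png

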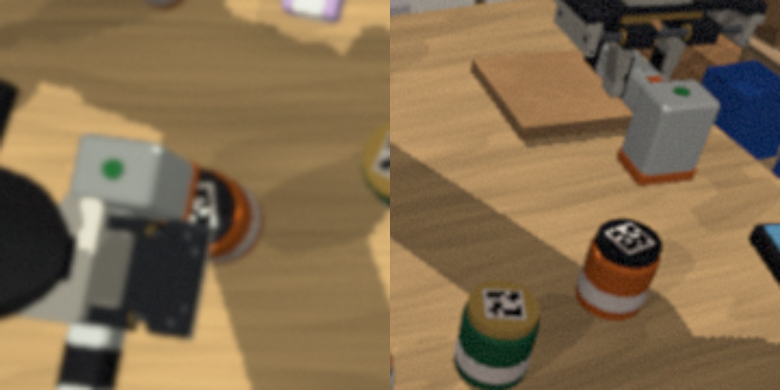

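The amber lid and its code sit directly below the head, whose centre is about (0.545, 0.357) against the code's (0.545, 0.358). I'll lower to about 7.5 cm and hold.

```bash
python3 -m crank '[[[0,0,-0.006],[0,0,0],-1],[[0,0,-0.006],[0,0,0],-1],[[0,0,-0.005],[0,0,0],-1],[[0,0,0],[0,0,0],-1],[[0,0,0],[0,0,0],-1],[[0,0,0],[0,0,0],-1],[[0,0,0],[0,0,0],-1],[[0,0,0],[0,0,0],-1],[[0,0,0],[0,0,0],-1],[[0,0,0],[0,0,0],-1],[[0,0,0],[0,0,0],-1],[[0,0,0],[0,0,0],-1]]'
python3 - <<'E'
from h import *
p,d,cm=snap('scene','s4');X=cloud(d,cm);z=X[...,2];x,y=X[...,0],X[...,1]
H=X[(z>.25)&(z<.275)&(x>.5)&(x<.62)&(abs(y-.358)<.06)];print(len(H),np.median(H[:,2]),cv2.minAreaRect(H[:,:2].astype(np.float32)*1000))
F=X[(z>.16)&(z<.25)&(x>.55)&(x<.62)&(abs(y-.358)<.06)];print('bottom',np.percentile(F[:,2],1))
L=X[(z>.088)&(z<.104)&(np.hypot(x-.545,y-.355)<.06)];print('lid',cv2.minEnclosingCircle(L[:,:2].astype(np.float32)*1000))
E
python3 -m crank '[[[0,0,0],[0,0,0],-1],[[0,0,0],[0,0,0],-1],[[0,0,0],[0,0,0],-1],[[0,0,0],[0,0,0],-1],[[0,0,0],[0,0,0],-1],[[0,0,0],[0,0,0],-1],[[0,0,0],[0,0,0],-1],[[0,0,0],[0,0,0],-1],[[0,0,0],[0,0,0],-1],[[0,0,0],[0,0,0],-1],[[0,0,0],[0,0,0],-1],[[0,0,0],[0,0,0],-1]]'
python3 -m crank '[[[0,0,0],[0,0,0],-1],[[0,0,0],[0,0,0],-1],[[0,0,0],[0,0,0],-1],[[0,0,0],[0,0,0],-1],[[0,0,0],[0,0,0],-1],[[0,0,0],[0,0,0],-1],[[0,0,0],[0,0,0],-1],[[0,0,0],[0,0,0],-1]]'
```

```text
clock: 7.25
tool_pos: [0.4714, 0.3678, 0.2181]
orientation: [-180.0, 0.0, 173.3]
force: [0.5, -0.1, -1.6]
opening: 0.0317
gripper_force: 30.0
468 0.2595561592839228 ((537.0841064453125, 359.89129638671875), (63.36477279663086, 69.96854400634766), 81.89593505859375)
bottom 0.17327061180583378
lid ((545.6619873046875, 359.4153137207031), 37.508060455322266)
clock: 8.5
tool_pos: [0.4715, 0.3678, 0.2181]
orientation: [180.0, 0.0, 173.3]
force: [0.3, -0.1, -1.4]
opening: 0.0319
gripper_force: 30.0
clock: 9.3
tool_pos: [0.4714, 0.3678, 0.2181]
orientation: [180.0, -0.0, 173.3]
force: [0.2, -0.4, -2.0]
opening: 0.0321
gripper_force: 30.0
```

Held steady for about 2.8 s with the jar unmoved. Now back to the dock.

```bash
python3 -m crank '[[[0,0,0.008],[0,0,0],-1],[[0,0,0.01],[0,0,0],-1],[[0,-0.02,0],[0,0,0],-1],[[0,-0.04,0],[0,0,0],-1],[[0,-0.045,0],[0,0,0],-1],[[0,-0.045,0],[0,0,0],-1],[[0,-0.045,0],[0,0,0],-1],[[0,-0.045,0],[0,0,0],-1],[[0,-0.045,0],[0,0,0],-1],[[0,-0.045,0],[0,0,0],-1],[[0,-0.045,0],[0,0,0],-1],[[0,-0.045,0],[0,0,0],-1]]'
python3 -m crank '[[[-0.0045,-0.045,0],[0,0,0],-1],[[0,-0.045,0],[0,0,0],-1],[[0,-0.04,0],[0,0,0],-1],[[0,-0.03,0],[0,0,0],-1],[[0,-0.017,0],[0,0,0],-1],[[0,0,0],[0,0,0],-1],[[0,0,0],[0,0,0],-1],[[0,0,0],[0,0,0],-1]]'
```

```text
clock: 10.5
tool_pos: [0.4708, -0.0544, 0.2371]
orientation: [180.0, 0.1, 173.4]
force: [1.7, 0.0, -1.4]
opening: 0.0321
gripper_force: 30.0
clock: 11.3
tool_pos: [0.4668, -0.2288, 0.2364]
orientation: [180.0, 0.0, 173.4]
force: [0.4, -0.5, -1.4]
opening: 0.0313
gripper_force: 30.0
```

```bash
python3 -m crank '[[[0,-0.0004,-0.015],[0,0,0],-1],[[0,0,-0.025],[0,0,0],-1],[[0,0,-0.025],[0,0,0],-1],[[0,0,-0.025],[0,0,0],-1],[[0,0,-0.025],[0,0,0],-1],[[0,0,-0.015],[0,0,0],-1],[[0,0,-0.008],[0,0,0],-1],[[0,0,-0.004],[0,0,0],-1],[[0,0,-0.002],[0,0,0],-1],[[0,0,-0.002],[0,0,0],-1],[[0,0,0],[0,0,0],-1],[[0,0,0],[0,0,0],-1]]'
```

```text
clock: 12.5
tool_pos: [0.4672, -0.2297, 0.0906]
orientation: [-180.0, 0.1, 173.3]
force: [-0.7, -0.3, -1.9]
opening: 0.0319
gripper_force: 30.0
```

```bash
python3 -m crank '[[[0,0,-0.001],[0,0,0],-1],[[0,0,-0.001],[0,0,0],-1],[[0,0,0],[0,0,0],-1],[[0,0,0],[0,0,0],-1]]'
```

```text
clock: 12.9
tool_pos: [0.4669, -0.2297, 0.088]
orientation: [-180.0, -0.0, 173.3]
force: [-0.4, -0.5, -1.8]
opening: 0.0319
gripper_force: 30.0
```

```bash
python3 -m crank '[[[0,0,-0.0005],[0,0,0],-1],[[0,0,-0.0005],[0,0,0],-1],[[0,0,0],[0,0,0],-1],[[0,0,0],[0,0,0],-1]]'
```

```text
clock: 13.3
tool_pos: [0.467, -0.2296, 0.087]
orientation: [-180.0, -0.0, 173.3]
force: [0.5, -0.6, -1.1]
opening: 0.0322
gripper_force: 30.0
```

```bash
python3 -m crank '[[[0,0,-0.0004],[0,0,0],-1],[[0,0,0],[0,0,0],-1],[[0,0,0],[0,0,0],-1]]'
```

```text
clock: 13.6
tool_pos: [0.467, -0.2296, 0.087]
orientation: [-180.0, 0.0, 173.4]
force: [-2.3, 1.6, 6.5]
opening: 0.0322
gripper_force: 30.0
```

Contact with the saddle (+6.5 N). Release gently, then rise.

```bash
python3 -m crank '[[[0,0,0],[0,0,0],-0.15],[[0,0,0],[0,0,0],-0.1],[[0,0,0],[0,0,0],0.2],[[0,0,0],[0,0,0],0.6],[[0,0,0],[0,0,0],1],[[0,0,0],[0,0,0],1],[[0,0,0],[0,0,0],1],[[0,0,0],[0,0,0],1],[[0,0,0],[0,0,0],1]]'
python3 -m crank '[[[0,0,0.01],[0,0,0],1],[[0,0,0.02],[0,0,0],1],[[0,0,0.03],[0,0,0],1],[[0,0,0.03],[0,0,0],1],[[0,0,0.03],[0,0,0],1],[[0,0,0.03],[0,0,0],1],[[0,0,0],[0,0,0],1],[[0,0,0],[0,0,0],1],[[0,0,0],[0,0,0],1]]'
python3 - <<'E'
from h import *
snap('scene','s5');snap('wrist','w5')
p,d,cm=load('w5');X=cloud(d,cm);z=X[...,2];x,y=X[...,0],X[...,1]
P=X[(z>.113)&(z<.122)&(y<-.2)&(y>-.27)&(x>.37)&(x<.51)];print(len(P),P.min(0),np.median(P[:,2]),cv2.minAreaRect(P[:,:2].astype(np.float32)*1000))
a=load('s5')[0]
cv2.imwrite('pics/c5.png',np.hstack([cv2.resize(a[80:260,60:240],(390,390)),cv2.resize(p,(400,390))]))
q,d,cm=load('s5');X=cloud(d,cm);z=X[...,2];x,y=X[...,0],X[...,1]
L=X[(z>.088)&(z<.104)&(np.hypot(x-.545,y-.355)<.06)];print('lid',cv2.minEnclosingCircle(L[:,:2].astype(np.float32)*1000))
E
```

```text
clock: 14.5
tool_pos: [0.467, -0.2296, 0.0867]
orientation: [180.0, 0.0, 173.3]
force: [-0.8, -0.4, -1.0]
opening: 0.0859
gripper_force: 0.0
clock: 15.4
tool_pos: [0.4664, -0.2294, 0.2362]
orientation: [180.0, -0.0, 173.3]
force: [0.4, 0.1, -0.8]
opening: 0.0874
gripper_force: 0.0
5494 [ 0.37694248 -0.24904217  0.11300379] 0.11745614132291474 ((444.38702392578125, -226.6499786376953), (32.660308837890625, 134.52806091308594), 82.88745880126953)
lid ((545.4150390625, 360.2816162109375), 37.06544494628906)
```

View pics/c5.png

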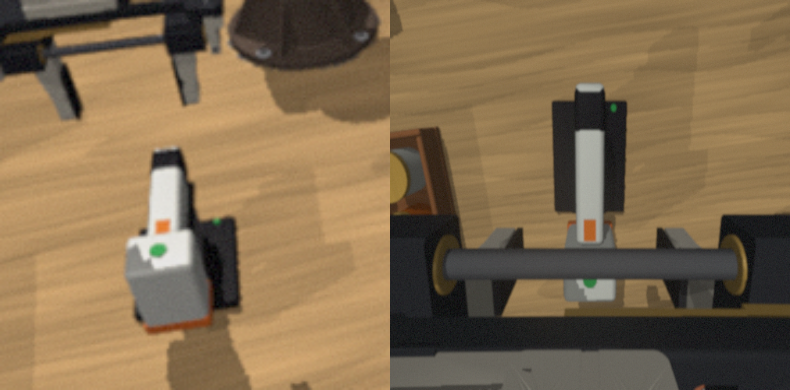

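The scanner lies on its saddle as before: wrist crop columns 575–605, less than 1 mm from its first pose. The gripper is clear above it.

```bash
python3 -c "
from plant import close_job
print(close_job())"
```

```text
the job is handed in; nothing more can be done
None
```

The scanner was held steady about 7.5 cm above the amber jar's code for about 2.8 s without moving the jar, then put back on its dock within about 1 mm of where it started and released; the job was handed in after about 15.5 s of robot time, and no verdict was returned.

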